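Preload a carabiner in a rising-stem pull tester and log it

ROBOT

A 6-joint arm with a two-finger parallel gripper is mounted at the origin on the work surface. World frame = base frame: x ahead of the robot, y to its left, z up, the work surface at z = 0. Lengths are in m, angles in rad, forces in N, time in s.
With the tool pointing down it reaches from about 0.375 to 0.9 m from the base axis. Payload 3.1 kg.
Tool frame: the origin (TCP) lies at the very end of the fingers, on their centre line; the grasp point (between the pads) lies 19 mm behind it (hold_point_z is the distance from the TCP to the grasp point, in m); z points along the fingers, x is the direction in which the jaws open and shut, and the axes are right-handed (so a half turn about z gives the same grasp; the last joint's range is limited). The gripper opens to 87 mm and grips with 3 to 60 N. Pads are 19 mm wide; open, the fingers measure 117 mm over their backs; the gripper's body (75 mm by 190 mm) begins 51 mm behind the grasp point.
Start: joints at [0.924, 0.527, 1.433, -0, 1.181, -0.178], TCP at [0.282, 0.558, 0.223] pointing down, gripper open.
Joint ranges: [-3.08, 3.08], [-0.75, 2.2], [0.22, 2.44], [-1.43, 4.57], [0, 2.65], [-2.85, 2.85]. Speed limits (rad/s): [2.79, 2.79, 3.14, 3.14, 3.14, 3.14].

INTERFACE

Orientations are given as a unit quaternion [x, y, z, w].
In Python, from rig import * gives the robot as it stands.
- The arm moves only by the tool carry_out, never from a script. Its argument "deltas" is a list of rows, each a list of 7 numbers: the closure, from -1 (fully open) to 1 (shut), then the shift along the tool's x, y, z in units of 25 mm (1.0 is 25 mm), then the turn, a rotation vector about the tool's x, y, z in degrees. In form: [[jaw, x, y, z, rx, ry, rz], ...]. A call has 1 to 8 rows; each row is the pose to reach, as a shift and turn from the pose commanded when the call began, along the tool's axes at that moment; what a row does not reach only later rows make up. A row lasts 1/10 s, in which the tool goes at most 50 mm and 8.59 degrees, less where a joint would pass 70% of its speed; a pose out of reach is approached as far as the arm can. A call with a gripper value outside its range is refused whole. The fingers move at their own pace and stop on an object; "force" is the grip in N (left out, the last holds). Time passes only in rows, so rows that repeat a pose let the fingers close. It gives the time, the measured TCP pose, the force and the opening at its end, in the units of the state.
- get_obs(): the state, without advancing time (a new reading comes with each control period).
- camera(name): name is "side" or "top"; returns (picture, depth): 384x512x3 uint8, red, green, blue; 384x512 float32, m along the optical axis (not along the pixel's ray), 0 where there is no reading.
- camera_info(name): a dict with "mtx" (3x3 intrinsics, pixels), "origin" and "rotation" of the camera in the world. Camera axes: x right, y down, z forward; pixel columns grow to the right and rows downward; lengths in m; the calibration is good to about 2 mm. A picture is of the moment at which its call begins. camera_info takes no time and is no camera call.
- hand_in(): hands the job in, once; it reports no verdict.
Trained networks look in the newest picture that a camera, given by its name, has taken for a name from the list of things; names that differ only in an ending like _2 or _b are one class to them, and where a whole thing is asked for, a point or a joint stands for the part that bears it (a point fixed in the world has none). Each returns a list of dicts, best first, with "score" (0 to 1); they miss things now and then, are a little off and sometimes report something else, mostly with a low value. They report only what shows in the picture. A call takes as long as a camera call. They do not tell look-alikes from the thing itself.
- spot_in(camera, target): "pixel" ([row, column] in pixels, amid what is visible of it).
The state is a dict: "time": time; "q": joint angles; "joint_velocities": joint speeds; "joint_torque": joint torques, N m; "position": TCP position; "tool_rot": TCP orientation; "ft_force": force on the tool from outside, world axes, zero at the start; "moment": the same for the moment, N m; "grip_width": finger opening in m.
Only numpy, scipy, OpenCV 4.12 (cv2) and the standard library are available. Lean on these libraries where they do the work, as an engineer would, in place of code of your own. Each camera call takes 0.05 s, during which the arm holds its last target.

TASK

Wind the handwheel of the pull tester anticlockwise, letting your hand rise with the stem, until the slack is gone and the carabiner hanging in it is pulled taut with about 20 newtons; feel for the tension and never go above 45 newtons. Then let go of the wheel and, with the carabiner still under that pull, press the large black button on the grey load cell unit fully down and release it. Do not disturb the loose things on the bench.

Things in the scene. Friction and masses are not known exactly. Their poses are not given: they have to be found in the camera images.
- tester: Pull tester, fixed: grey base 150 x 150 x 45 mm, two columns, aluminium crosshead with its top 225 mm above the bench; only the wheel stands higher. Origin under the base's centre, on the stem's axis. The load cell's lower pin stands on it, and its height differs each time.
- wheel_hub (a point): Centre of the tester's handwheel: black rim 120 mm across (centre line of the bar), bar 12 mm thick, three spokes, level on top of the vertical stem, 240 mm above the bench at the start. The point's x axis points away from the crank handle (the handle is at -x); z is up along the stem.
- crank_mid (a point): Middle of the orange crank handle, upright on the rim 60 mm from the wheel's axis and 28 mm above wheel_hub: 22 to 23 mm thick, 38 mm tall (19 mm above and below this point), its foot 3 mm over the rim. It spins freely about its own axis: pinched from above it can be carried round without turning the hand, rising 8 mm per radian.
- wheel (a joint): Turn of the wheel in rad: 0 at the start, growing anticlockwise seen from above; raises wheel and stem 8 mm per rad; range 0 to 5.5. Friction holds it where it is left. Slack, it takes about 0.39 N m turning (6.5 N at the crank handle) and 0.3 held still between steps; each newton of pull in the carabiner adds 0.008 N m (0.13 N; 20 N: 2.7 N). 1 N of lift on the wheel helps by 0.008 N m.
- stem: The tester's steel stem, which rises with the wheel without turning. At its lower end a fork with a level 8 mm pin carries the carabiner. Origin on the axis in the wheel's middle plane (same place as wheel_hub), z up.
- link: Teal locking carabiner under test, 100 x 60 mm, 10 mm bar, hanging upright on the stem's pin; origin at its centre. The load cell's pin passes through its lower end with slack: the stem must rise 18 to 30 mm (2.2 to 3.8 rad) before it is taut; how much differs each time, is not measured and must be felt. Then the pull grows by about 8 N per mm of rise (60 N per rad).
- log_button_top (a point): Middle of the top face of the large black push button, 40 mm across, in an aluminium collar on top of the grey load cell unit (box 130 x 120 x 50 mm with a blank dark screen, standing apart from the tester); 68 mm above the bench. It is pressed straight down by 6 mm with about 5 N and springs back.
- log_button (a joint): Travel of the black button in m: 0 released, 0.006 fully down.
- carabiner2: Bystander: a second teal carabiner lying flat, 100 x 60 mm, 10 mm bar. Origin under its centre.
- belay: Bystander: titanium-coloured belay device, 58 x 34 x 26 mm with a steel loop to its +y side. Origin under its centre.
- gauge: Bystander: clear acrylic gauge plate, 110 x 70 x 6 mm with three holes. Origin under its centre.
- spanner: Bystander: spanner lying flat, 170 mm long.
- grease: Bystander: jar, 56 mm across and 60 mm tall, origin under its centre.
- weight: Bystander: brass test weight, 50 mm across and 64 mm tall, origin under its centre.
Not all that is in view belongs to the job. Leave any purple or yellow look-alike of the link alone.

How it is judged:
On the way, in this order (a step that is already met when the one before it is completed fails the run):
1. the carabiner is pulled taut with 8 to 32 N and the wheel is let go (contact force between link and stem between 8 and 32 N and contact force between the fingers and stem below 0.3 N), for 0.2 s.
2. the black button is pressed down (5 mm or more) while the carabiner is under that pull (value of joint log_button above 0.005 m and contact force between link and stem between 8 and 32 N), for 0.05 s.
At the end, for the whole second after the job is handed in: The carabiner hangs still in the tester, pulled by 8 to 32 N between stem and load cell, the wheel wound up by more than 1.8 rad and let go; the black button has been pressed and is up again (within 1.5 mm) (contact force between link and stem between 8 and 32 N and value of joint wheel above 1.8 rad and value of joint log_button below 0.0015 m and linear speed of link below 0.02 m/s); the robot touches nothing.
It fails at once if the carabiner is pulled with more than 45 N (contact force between link and stem above 45 N).
It fails at once if the button is pressed before the carabiner is under load (value of joint log_button above 0.004 m and contact force between link and stem below 5 N).
It fails at once if a bystander is moved by more than 20 mm (distance of any of carabiner2, belay, gauge, spanner, grease, weight from where it was at the start of the episode above 0.02 m).
It also fails if it takes over 72 s, if anything falls off the work surface, if the arm or the gripper's body presses on something with over 40 N, if the wrist force passes 120 N, or if a joint passes its speed limit or range.

## Working session

There is one attempt and no reset: what is moved stays moved. The work goes in short steps, Python scripts to look and compute and a tool call to move; the robot and the scene stay as the last step left them, time stands still between calls to the robot, and variables do not carry over. Pictures are saved under pics/ and viewed, and the job is handed in when it is done.

Besides the shell and the picture viewer there is one more tool, called after "Request:" in YAML: its name, and indented under it one key for each argument. carry_out: Moves the arm, as the interface text tells. Its arguments: {"type":"object","properties":{"deltas":{"type":"array"},"force":{"type":"number"}},"required":["deltas"]}

```bash
mkdir -p pics; ls; cat > h.py <<'E'
from rig import *
import numpy as np, cv2
def snap(n,f):
    p,d=camera(n); cv2.imwrite('pics/%s.png'%f,p[:,:,::-1]); return p,d
def w(n,r,c,z):
    i=camera_info(n);K=np.array(i['mtx']);R=np.array(i['rotation']);o=np.array(i['origin'])
    return o+R@(np.array([(c-K[0,2])/K[0,0],(r-K[1,2])/K[1,1],1])*z)
def onz(n,r,c,h):
    o=w(n,r,c,0);v=w(n,r,c,1)-o
    return o+v*(h-o[2])/v[2]
E
python3 - <<'E'
from h import *
for n in('top','side'):
    p,d=snap(n,n+'0'); np.save('pics/'+n+'0d.npy',d)
    print(n,camera_info(n))
    for t in('wheel_hub','crank_mid','log_button_top','link'):
        for r in spot_in(n,t)[:3]:
            a,b=map(int,r['pixel']); print(t,round(r['score'],2),r['pixel'],w(n,r['pixel'][0],r['pixel'][1],d[a,b]).round(4))
o=get_obs();print(o)
E
```

```text
pics
top {'mtx': array([[474.71659615,   0.        , 256.28113424],
       [  0.        , 474.71659615, 195.17101952],
       [  0.        ,   0.        ,   1.        ]]), 'origin': array([0.39516868, 0.00165669, 1.31401764]), 'rotation': array([-0.70102442,  0.71114843, -0.04197162,  0.03272693])}Traceback (most recent call last):
  File "<stdin>", line 7, in <module>
  File "h.py", line 7, in w
    return o+R@(np.array([(c-K[0,2])/K[0,0],(r-K[1,2])/K[1,1],1])*z)
             ~^^~~~~~~~~~~~~~~~~~~~~~~~~~~~~~~~~~~~~~~~~~~~~~~~~~~~~
ValueError: matmul: Input operand 1 has a mismatch in its core dimension 0, with gufunc signature (n?,k),(k,m?)->(n?,m?) (size 3 is different from 4)
```

```bash
sed -i "s/R=np.array(i\['rotation'\])/R=Rot.from_quat(i['rotation']).as_matrix()/; 2a from scipy.spatial.transform import Rotation as Rot" h.py
python3 - <<'E'
from h import *
for n in('top','side'):
    p,d=snap(n,n+'0'); np.save('pics/'+n+'0d.npy',d)
    print(n,camera_info(n)['origin'])
    for t in('wheel_hub','crank_mid','log_button_top','link'):
        for r in spot_in(n,t)[:3]:
            a,b=map(int,r['pixel']); print(t,round(r['score'],2),r['pixel'],w(n,r['pixel'][0],r['pixel'][1],d[a,b]).round(4))
o=get_obs();print(o)
E
```

```text
top [0.39516868 0.00165669 1.31401764]
wheel_hub 0.84 [198.9, 173.7] [0.5019 0.1723 0.2521]
crank_mid 0.6 [199.7, 170.8] [0.5005 0.1794 0.248 ]
crank_mid 0.32 [182.4, 247.0] [0.5705 0.0088 0.0009]
log_button_top 0.61 [214.3, 333.8] [ 0.4736 -0.2184  0.0716]
link 0.68 [272.0, 179.0] [0.3268 0.1964 0.0081]
link 0.53 [141.2, 199.4] [0.6684 0.1312 0.0936]
link 0.48 [213.9, 335.0] [ 0.4742 -0.2205  0.078 ]
side [-0.04863174 -0.64871865  1.1316046 ]
wheel_hub 0.95 [148.4, 212.9] [0.4996 0.1768 0.2466]
crank_mid 0.97 [150.2, 209.6] [0.4923 0.1853 0.2373]
log_button_top 0.73 [148.1, 211.0] [0.4924 0.1765 0.2521]
link 0.7 [175.7, 256.5] [0.6463 0.1339 0.0641]
link 0.61 [176.9, 216.9] [0.5472 0.2366 0.0409]
link 0.58 [212.4, 170.3] [ 0.3437  0.2367 -0.0026]
{'time': 0.6, 'q': array([ 9.24505281e-01,  5.27431802e-01,  1.43269581e+00,  2.71281004e-05,
        1.18139514e+00, -1.78519242e-01]), 'joint_velocities': array([-0.00088284,  0.00088213, -0.00063737, -0.00116089, -0.00140468,
       -0.0008777 ]), 'joint_torque': array([-1.02381400e-03, -4.39747167e+01, -1.76888555e+01,  6.31958758e-02,
        5.06772520e-02, -3.98991483e-05]), 'position': array([0.28178046, 0.55785943, 0.22259168]), 'tool_rot': array([ 8.51735805e-01,  5.23971485e-01,  2.79718410e-05, -2.44210048e-05]), 'ft_force': array([ 0.13162368, -0.25537467,  0.07357191]), 'moment': array([0.01525124, 0.02867523, 0.06463171]), 'grip_width': 0.08717694626558811}
```

View pics/top0.png

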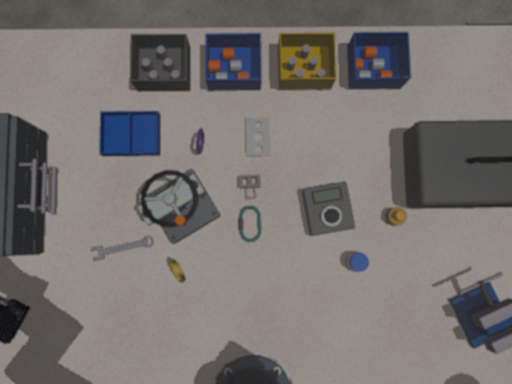

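View pics/side0.png

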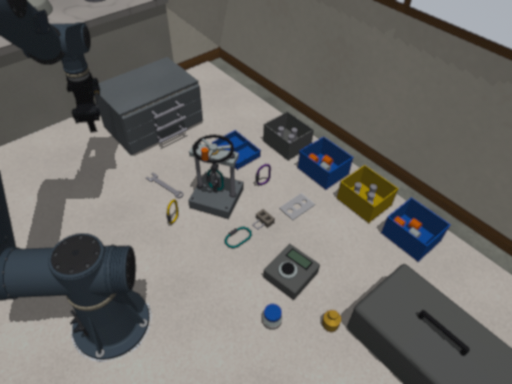

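The top picture shows the wheel at about (198,170), the orange crank near (220,180) and the button near (216,331). I'll localise them by colour and depth.

```bash
cat > loc.py <<'E'
from h import *
def cloud(n,d,r0,r1,c0,c1):
    i=camera_info(n);K=np.array(i['mtx']);R=Rot.from_quat(i['rotation']).as_matrix()
    rr,cc=np.mgrid[r0:r1,c0:c1]; z=d[r0:r1,c0:c1]
    P=np.stack([(cc-K[0,2])/K[0,0]*z,(rr-K[1,2])/K[1,1]*z,z],-1)@R.T+np.array(i['origin'])
    return P
def fitc(x,y):
    A=np.c_[2*x,2*y,np.ones(len(x))];s=np.linalg.lstsq(A,x*x+y*y,rcond=None)[0]
    return s[0],s[1],np.sqrt(s[2]+s[0]**2+s[1]**2)
E
python3 - <<'E'
from loc import *
for n,b in(('top',(155,250,125,220)),('side',(125,185,180,245))):
    d=np.load('pics/%s0d.npy'%n);p=cv2.imread('pics/%s0.png'%n)[b[0]:b[1],b[2]:b[3]].astype(int)
    P=cloud(n,d,*b);B,G,R=p[...,0],p[...,1],p[...,2]
    m=(R>150)&(R-B>90)&(R-G>60)
    q=P[m];rc=np.argwhere(m);print(n,'orange',m.sum(),rc.mean(0)+[b[0],b[2]]); print(np.median(q,0).round(4),q.min(0).round(3),q.max(0).round(3))
    t=m&(P[...,2]>.27); print('top face',P[t].mean(0).round(4),t.sum(), np.argwhere(t).mean(0)+[b[0],b[2]])
    k=(R<60)&(abs(P[...,2]-.243)<.012);q=P[k]
    print('rim',k.sum(),np.round(fitc(q[:,0],q[:,1]),4),q[:,2].mean())
d=np.load('pics/top0d.npy');b=(200,235,312,350);P=cloud('top',d,*b);p=cv2.imread('pics/top0.png')[b[0]:b[1],b[2]:b[3]]
print((P[::3,::3,2]*1000).astype(int)); print(p.sum(-1)[::3,::3])
m=(P[...,2]>.060);print(np.median(P[m],0),P[m].mean(0))
for f,b in(('top0',(150,260,120,230)),('side0',(120,220,170,270)),('top0',(170,250,285,365))):
    im=cv2.imread('pics/%s.png'%f)[b[0]:b[1],b[2]:b[3]];cv2.imwrite('pics/z_%s_%d.png'%(f,b[2]),cv2.resize(im,None,fx=5,fy=5,interpolation=2))
E
```

```text
top orange 16 [219.5   179.375]
[0.4534 0.1539 0.2877] [0.448 0.148 0.285] [0.459 0.16  0.291]
top face [0.4534 0.1542 0.2878] 16 [219.5   179.375]
rim 639 [0.5044 0.1837 0.0594] 0.2457802226264829
side orange 19 [149.31578947 204.15789474]
[0.4511 0.1511 0.2878] [0.445 0.145 0.285] [0.46 0.16 0.29]
top face [0.4518 0.1517 0.2876] 19 [149.31578947 204.15789474]
rim 259 [0.5017 0.1791 0.0595] 0.2441639701522295
[[  49   50   51   52   52   57   55   51   51   43   47   51   52]
 [  51   55   52   53   54   49   51   52   45   50   52   44   48]
 [  49   47   53   42   50   46   66   63   50   49 1314   50   46]
 [  51   52   49   45   58   57   72   73   60   64   50   50   52]
 [  52   51   50   53   60   67   68   75   72   65   49   50   48]
 [  53   53   50   62   61   71   73   74   72   72   48   54   51]
 [  48   50   47   59   62   72   76   68   70   74   49   53   47]
 [  48   48   48   51   62   71   76   72   76   62   49   47   51]
 [  50   45   51   50   50   59   62   61   58   52   46   50   52]
 [  52   49   48   50   53   50   50   48   52   50   54   47   53]
 [  53
[... 167 characters left out ...]
5 230 243 253 248]
 [240 191 204 226 234 246 249 253 256 255 254 259 252]
 [248 252 252 250 232 322 375 370 307 253 253 249 242]
 [247 257 245 227 376 301 226 221 355 343 251 255 257]
 [250 259 250 281 316 160 155 161 163 370 277 252 257]
 [253 256 240 314 255 172 167 160 164 307 297 255 249]
 [254 245 239 295 355 160 169 163 161 338 287 254 249]
 [261 257 255 235 403 240 171 179 287 408 254 259 257]
 [250 252 255 254 266 402 408 405 398 269 255 257 256]
 [246 269 252 257 258 245 270 276 247 253 244 256 257]
 [234 256 258 256 249 253 258 246 250 272 316 345 396]
 [219 241 247 274 305 338 376 405 420 426 427 424 421]]
[ 0.46900501 -0.21202834  0.06938495] [ 0.4678096  -0.20860292  0.09152015]
```

```bash
cat > d.py <<'E'
from h import *
def delta(t,yaw=0):
    o=get_obs();R0=Rot.from_quat(o['tool_rot'])
    Rt=Rot.from_euler('z',yaw,degrees=True)*Rot.from_euler('x',180,degrees=True)
    return (R0.inv().apply(np.array(t)-o['position'])/.025).round(2),(R0.inv()*Rt).as_rotvec(degrees=True).round(2)
E
python3 - <<'E'
from d import *
print(delta([.2818,.5579,.37])); print(delta([.4525,.153,.37]))
E
```

```text
(array([ 0. , -0. , -5.9]), array([-0. , -0. , 63.2]))
(array([-11.38,  13.4 ,  -5.9 ]), array([-0. , -0. , 63.2]))
```

View pics/z_top0_120.png

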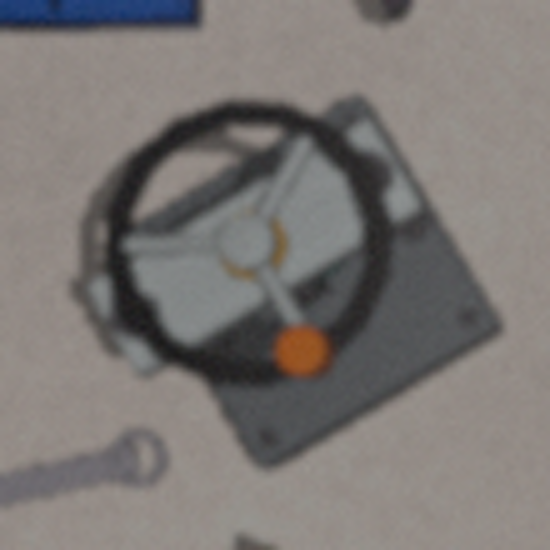

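View pics/z_side0_170.png

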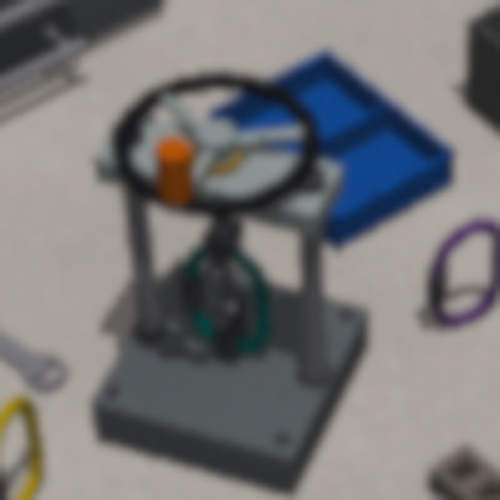

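The zoomed crops confirm the crank sits on the robot side of the wheel (top crop at (302,350)), with the link hanging below the hub. I'll approach from above.

Request:
carry_out:
  deltas:
    - [-1,0,0,-3,0,0,8]
    - [-1,0,0,-5.9,0,0,16]
    - [-1,0,0,-5.9,0,0,24]
    - [-1,0,0,-5.9,0,0,32]
    - [-1,-1.5,1.8,-5.9,0,0,40]
    - [-1,-3,3.5,-5.9,0,0,48]
    - [-1,-4.5,5.3,-5.9,0,0,56]
    - [-1,-6,7,-5.9,0,0,63.2]
  force: 30

```text
time: 1.4
position: [0.3591, 0.3716, 0.3702]
tool_rot: [1.0, -0.002, 0.0, -0.0]
ft_force: [1.5, 0.0, -0.5]
grip_width: 0.0869
```

```bash
python3 - <<'E'
from d import *
print(delta([.4525,.153,.35]))
E
```

```text
(array([3.77, 8.73, 0.81]), array([-0.01, -0.04, -0.26]))
```

Request:
carry_out:
  deltas:
    - [-1,0.6,1.5,0.2,0,0,0]
    - [-1,1.3,3,0.4,0,0,0]
    - [-1,2,4.5,0.8,0,0,0]
    - [-1,2.6,6,0.8,0,0,0]
    - [-1,3.2,7.5,0.8,0,0,0]
    - [-1,3.7,8.5,0.8,0,0,0]
    - [-1,3.7,8.5,0.8,0,0,0]
    - [-1,3.7,8.5,0.8,0,0,0]

```text
time: 2.2
position: [0.4513, 0.1606, 0.3501]
tool_rot: [1.0, -0.001, -0.0, -0.0]
ft_force: [-0.7, 0.3, 0.1]
grip_width: 0.0867
```

```bash
python3 - <<'E'
from d import *
print(delta([.4525,.153,.254])); print(get_obs()['ft_force'])
p,d=snap('side','s1');p=p[100:200,150:280,::-1];cv2.imwrite('pics/s1z.png',cv2.resize(p,None,fx=5,fy=5,interpolation=2))
E
```

```text
(array([0.05, 0.31, 3.84]), array([-0.04,  0.02, -0.1 ]))
[-0.71754703  0.31967558  0.08665648]
```

View pics/s1z.png

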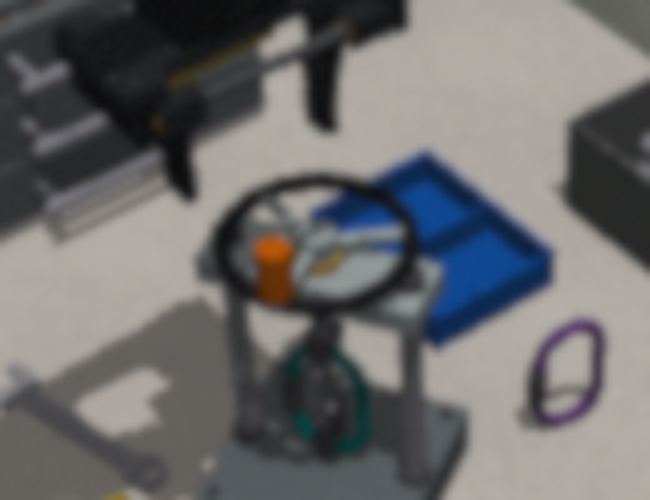

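The fingers straddle above the handle at (275,250) in the crop. Now down, then close.

Request:
carry_out:
  deltas:
    - [-1,0,0.3,0.5,0,0,0]
    - [-1,0,0.3,1.2,0,0,0]
    - [-1,0,0.3,1.9,0,0,0]
    - [-1,0,0.3,2.6,0,0,0]
    - [-1,0,0.3,3.2,0,0,0]
    - [-1,0,0.3,3.7,0,0,0]
    - [-1,0,0.3,3.8,0,0,0]
    - [-0.3,0,0.3,3.8,0,0,0]

```text
time: 3.05
position: [0.4507, 0.1543, 0.2549]
tool_rot: [1.0, 0.001, -0.0, -0.0]
ft_force: [0.2, -0.6, -0.6]
grip_width: 0.0841
```

Request:
carry_out:
  deltas:
    - [0.2,0,0,0,0,0,0]
    - [0.3,0,0,0,0,0,0]
    - [0.3,0,0,0,0,0,0]

```text
time: 3.35
position: [0.4517, 0.1534, 0.2557]
tool_rot: [1.0, 0.0, 0.001, -0.0]
ft_force: [0.8, -0.7, -0.1]
grip_width: 0.0631
```

Request:
carry_out:
  deltas:
    - [0.4,0,0,0,0,0,0]
    - [0.4,0,0,0,0,0,0]
    - [0.4,0,0,0,0,0,0]
    - [0.4,0,0,0,0,0,0]
    - [0.4,0,0,0,0,0,0]
    - [0.4,0,0,0,0,0,0]

```text
time: 3.95
position: [0.4513, 0.1533, 0.255]
tool_rot: [1.0, -0.0, -0.0, 0.0]
ft_force: [-0.5, 0.6, -0.2]
grip_width: 0.027
```

```bash
python3 - <<'E'
from d import *
p,d=snap('side','s2');p=p[100:200,150:280,::-1];cv2.imwrite('pics/s2z.png',cv2.resize(p,None,fx=5,fy=5,interpolation=2))
o=get_obs();print(o['position'],o['ft_force'],o['grip_width'])
E
```

```text
[0.45131358 0.1532779  0.25503149] [-0.35945662 -0.02017781  0.29465124] 0.02642341590512643
```

View pics/s2z.png

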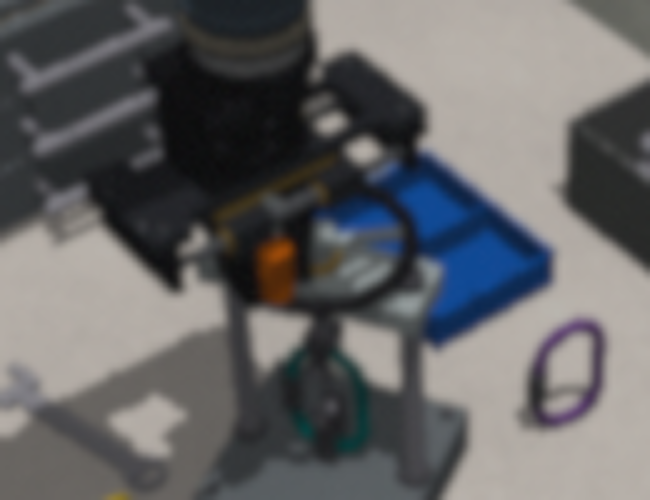

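The fingers straddle the handle, almost closed. Closing the rest.

Request:
carry_out:
  deltas:
    - [1,0,0,0,0,0,0]
    - [1,0,0,0,0,0,0]
    - [1,0,0,0,0,0,0]
    - [1,0,0,0,0,0,0]
  force: 30

```text
time: 4.4
position: [0.453, 0.1533, 0.2552]
tool_rot: [1.0, -0.0, 0.002, -0.0]
ft_force: [6.5, -0.3, -4.8]
grip_width: 0.0218
```

```bash
python3 - <<'E'
from d import *
p,d=snap('top','t3');p=p[150:260,120:230,::-1];cv2.imwrite('pics/t3z.png',cv2.resize(p,None,fx=5,fy=5,interpolation=2))
for i in range(3):
  camera('top');o=get_obs();print(o['position'],o['ft_force'],o['grip_width'])
E
```

```text
[0.45302226 0.15333015 0.25521118] [ 6.37516359 -0.386675   -4.41117059] 0.021949459975692597
[0.45303436 0.15334287 0.25522881] [ 5.4216277  -0.51954641 -4.02687582] 0.022162905687190572
[0.45302414 0.15335367 0.25522672] [ 5.60745837  0.07633836 -4.22472474] 0.021972403985777808
```

View pics/t3z.png

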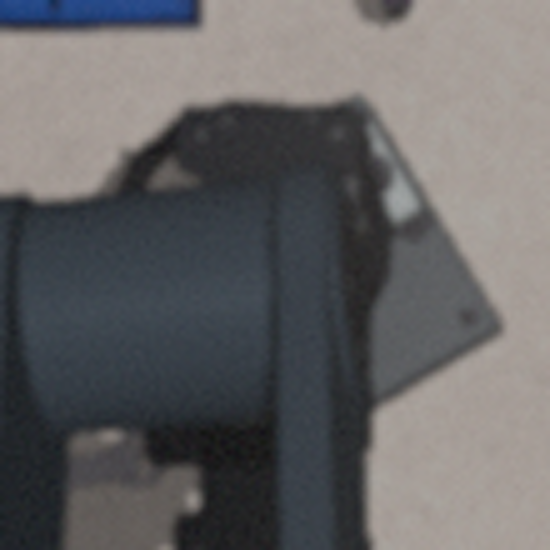

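```bash
cat > arc.py <<'E'
from h import *
import sys
CMD0=np.array([.4513,.1533,.2550]);C=np.array([.505,.1833]);F0=np.radians(-150)
def pt(th): return np.r_[C+.060*np.array([np.cos(F0+th),np.sin(F0+th)]),.255+.008*th]
def rows(cur,ths):
    for t in ths:
        e=(pt(t)-cur)/.025*[1,-1,-1]; print('[1, %.2f, %.2f, %.2f, 0, 0, 0],'%tuple(e),end=' ')
    print()
def rep():
    o=get_obs();r=o['position'][:2]-C;a=np.arctan2(r[1],r[0]);th=(a-F0+1)%(2*np.pi)-1
    u=np.array([np.cos(a),np.sin(a)]);t=np.array([-u[1],u[0]]);f=o['ft_force']
    print('t %.2f th %.3f r %.4f z-exp %.4f Ft %.2f Fr %.2f Fz %.2f'%(o['time'],th,np.hypot(*r),o['position'][2]-.255-.008*th,f[:2]@t,f[:2]@u,f[2]))
E
python3 - <<'E'
from arc import *
rep(); rows(CMD0,np.arange(1,9)*.05)
E
```

```text
t 4.60 th -0.001 r 0.0600 z-exp 0.0002 Ft 2.73 Fr -4.90 Fz -4.22
[1, 0.13, 0.10, -0.02, 0, 0, 0], [1, 0.20, 0.20, -0.03, 0, 0, 0], [1, 0.27, 0.30, -0.05, 0, 0, 0], [1, 0.35, 0.39, -0.06, 0, 0, 0], [1, 0.43, 0.48, -0.08, 0, 0, 0], [1, 0.52, 0.56, -0.10, 0, 0, 0], [1, 0.61, 0.64, -0.11, 0, 0, 0], [1, 0.70, 0.71, -0.13, 0, 0, 0],
```

Request:
carry_out:
  deltas:
    - [1,0.13,0.1,-0.02,0,0,0]
    - [1,0.2,0.2,-0.03,0,0,0]
    - [1,0.27,0.3,-0.05,0,0,0]
    - [1,0.35,0.39,-0.06,0,0,0]
    - [1,0.43,0.48,-0.08,0,0,0]
    - [1,0.52,0.56,-0.1,0,0,0]
    - [1,0.61,0.64,-0.11,0,0,0]
    - [1,0.7,0.71,-0.13,0,0,0]

```text
time: 5.4
position: [0.4659, 0.1379, 0.2578]
tool_rot: [1.0, -0.0, -0.003, -0.003]
ft_force: [-2.3, 7.0, 0.3]
grip_width: 0.0223
```

```bash
python3 - <<'E'
from arc import *
rep(); rows(CMD0+np.array([.70,-.71,.13])*.025,.4+np.arange(1,9)*.05)
E
```

```text
t 5.40 th 0.336 r 0.0599 z-exp 0.0001 Ft -6.30 Fr -3.76 Fz 0.33
[1, 0.10, 0.07, -0.01, 0, 0, 0], [1, 0.20, 0.14, -0.03, 0, 0, 0], [1, 0.30, 0.20, -0.05, 0, 0, 0], [1, 0.41, 0.25, -0.06, 0, 0, 0], [1, 0.52, 0.30, -0.08, 0, 0, 0], [1, 0.63, 0.35, -0.09, 0, 0, 0], [1, 0.75, 0.38, -0.11, 0, 0, 0], [1, 0.86, 0.42, -0.13, 0, 0, 0],
```

Request:
carry_out:
  deltas:
    - [1,0.1,0.07,-0.01,0,0,0]
    - [1,0.2,0.14,-0.03,0,0,0]
    - [1,0.3,0.2,-0.05,0,0,0]
    - [1,0.41,0.25,-0.06,0,0,0]
    - [1,0.52,0.3,-0.08,0,0,0]
    - [1,0.63,0.35,-0.09,0,0,0]
    - [1,0.75,0.38,-0.11,0,0,0]
    - [1,0.86,0.42,-0.13,0,0,0]

```text
time: 6.2
position: [0.4856, 0.1268, 0.2608]
tool_rot: [1.0, -0.0, -0.005, -0.002]
ft_force: [-6.3, 5.1, 1.3]
grip_width: 0.022
```

```bash
python3 - <<'E'
from arc import *
rep(); rows(pt(.8),.8+np.arange(1,9)*.05)
E
```

```text
t 6.20 th 0.717 r 0.0597 z-exp 0.0001 Ft -7.58 Fr -2.84 Fz 1.28
[1, 0.12, 0.03, -0.02, 0, 0, 0], [1, 0.24, 0.05, -0.03, 0, 0, 0], [1, 0.35, 0.06, -0.05, 0, 0, 0], [1, 0.47, 0.07, -0.06, 0, 0, 0], [1, 0.59, 0.07, -0.08, 0, 0, 0], [1, 0.71, 0.07, -0.10, 0, 0, 0], [1, 0.83, 0.06, -0.11, 0, 0, 0], [1, 0.95, 0.04, -0.13, 0, 0, 0],
```

Request:
carry_out:
  deltas:
    - [1,0.12,0.03,-0.02,0,0,0]
    - [1,0.24,0.05,-0.03,0,0,0]
    - [1,0.35,0.06,-0.05,0,0,0]
    - [1,0.47,0.07,-0.06,0,0,0]
    - [1,0.59,0.07,-0.08,0,0,0]
    - [1,0.71,0.07,-0.1,0,0,0]
    - [1,0.83,0.06,-0.11,0,0,0]
    - [1,0.95,0.04,-0.13,0,0,0]

```text
time: 7.0
position: [0.5088, 0.1238, 0.2639]
tool_rot: [1.0, 0.0, -0.006, 0.001]
ft_force: [-6.8, -2.5, 3.0]
grip_width: 0.0221
```

```bash
python3 - <<'E'
from arc import *
rep(); rows(pt(1.2),1.2+np.arange(1,9)*.05)
E
```

```text
t 7.00 th 1.111 r 0.0596 z-exp 0.0000 Ft -6.94 Fr 2.02 Fz 3.01
[1, 0.12, -0.02, -0.02, 0, 0, 0], [1, 0.23, -0.05, -0.03, 0, 0, 0], [1, 0.35, -0.08, -0.05, 0, 0, 0], [1, 0.46, -0.12, -0.06, 0, 0, 0], [1, 0.58, -0.16, -0.08, 0, 0, 0], [1, 0.68, -0.21, -0.10, 0, 0, 0], [1, 0.79, -0.27, -0.11, 0, 0, 0], [1, 0.89, -0.33, -0.13, 0, 0, 0],
```

Request:
carry_out:
  deltas:
    - [1,0.12,-0.02,-0.02,0,0,0]
    - [1,0.23,-0.05,-0.03,0,0,0]
    - [1,0.35,-0.08,-0.05,0,0,0]
    - [1,0.46,-0.12,-0.06,0,0,0]
    - [1,0.58,-0.16,-0.08,0,0,0]
    - [1,0.68,-0.21,-0.1,0,0,0]
    - [1,0.79,-0.27,-0.11,0,0,0]
    - [1,0.89,-0.33,-0.13,0,0,0]

```text
time: 7.8
position: [0.5322, 0.1303, 0.2672]
tool_rot: [1.0, 0.0, -0.005, 0.002]
ft_force: [-4.3, -5.3, 0.3]
grip_width: 0.0217
```

```bash
python3 - <<'E'
from arc import *
rep(); rows(pt(1.6),1.6+np.arange(1,9)*.05)
E
```

```text
t 7.80 th 1.521 r 0.0595 z-exp 0.0000 Ft -6.22 Fr 2.76 Fz 0.29
[1, 0.10, -0.07, -0.02, 0, 0, 0], [1, 0.20, -0.14, -0.03, 0, 0, 0], [1, 0.29, -0.21, -0.05, 0, 0, 0], [1, 0.38, -0.29, -0.06, 0, 0, 0], [1, 0.47, -0.38, -0.08, 0, 0, 0], [1, 0.55, -0.46, -0.10, 0, 0, 0], [1, 0.62, -0.56, -0.11, 0, 0, 0], [1, 0.70, -0.65, -0.13, 0, 0, 0],
```

Request:
carry_out:
  deltas:
    - [1,0.1,-0.07,-0.02,0,0,0]
    - [1,0.2,-0.14,-0.03,0,0,0]
    - [1,0.29,-0.21,-0.05,0,0,0]
    - [1,0.38,-0.29,-0.06,0,0,0]
    - [1,0.47,-0.38,-0.08,0,0,0]
    - [1,0.55,-0.46,-0.1,0,0,0]
    - [1,0.62,-0.56,-0.11,0,0,0]
    - [1,0.7,-0.65,-0.13,0,0,0]

```text
time: 8.6
position: [0.5512, 0.1457, 0.2706]
tool_rot: [1.0, 0.0, -0.003, 0.003]
ft_force: [-1.4, -6.5, 0.3]
grip_width: 0.022
```

```bash
python3 - <<'E'
from arc import *
rep()
for i in range(4): camera('side');rep()
rows(pt(2.0),2.0+np.arange(1,9)*.025)
E
```

```text
t 8.60 th 1.936 r 0.0596 z-exp 0.0001 Ft -5.89 Fr 3.01 Fz 0.30
t 8.65 th 1.944 r 0.0596 z-exp 0.0001 Ft -5.99 Fr 1.53 Fz -0.12
t 8.70 th 1.944 r 0.0596 z-exp 0.0000 Ft -5.02 Fr 2.22 Fz 1.45
t 8.75 th 1.944 r 0.0596 z-exp 0.0001 Ft -5.50 Fr 2.07 Fz -0.03
t 8.80 th 1.944 r 0.0596 z-exp 0.0001 Ft -6.13 Fr 2.64 Fz -0.94
[1, 0.03, -0.05, -0.01, 0, 0, 0], [1, 0.07, -0.10, -0.02, 0, 0, 0], [1, 0.10, -0.15, -0.02, 0, 0, 0], [1, 0.13, -0.20, -0.03, 0, 0, 0], [1, 0.16, -0.25, -0.04, 0, 0, 0], [1, 0.19, -0.31, -0.05, 0, 0, 0], [1, 0.21, -0.36, -0.06, 0, 0, 0], [1, 0.24, -0.42, -0.06, 0, 0, 0],
```

Request:
carry_out:
  deltas:
    - [1,0.03,-0.05,-0.01,0,0,0]
    - [1,0.07,-0.1,-0.02,0,0,0]
    - [1,0.1,-0.15,-0.02,0,0,0]
    - [1,0.13,-0.2,-0.03,0,0,0]
    - [1,0.16,-0.25,-0.04,0,0,0]
    - [1,0.19,-0.31,-0.05,0,0,0]
    - [1,0.21,-0.36,-0.06,0,0,0]
    - [1,0.24,-0.42,-0.06,0,0,0]

```text
time: 9.6
position: [0.558, 0.1559, 0.2722]
tool_rot: [1.0, 0.0, -0.003, 0.003]
ft_force: [-1.5, -7.3, 0.8]
grip_width: 0.0217
```

```bash
cat >> arc.py <<'E'
def stat(n=5):
    rep();L=[]
    for i in range(n):
        camera('side');o=get_obs();r=o['position'][:2]-C;a=np.arctan2(r[1],r[0]);u=np.array([np.cos(a),np.sin(a)]);t=np.array([-u[1],u[0]]);L.append([(a-F0+1)%(2*np.pi)-1,o['ft_force'][:2]@t,o['ft_force'][:2]@u,o['ft_force'][2]])
    print('static th,Ft,Fr,Fz',np.mean(L,0).round(3))
E
python3 - <<'E'
from arc import *
stat()
rows(pt(2.2),2.2+np.arange(1,9)*.025)
E
```

```text
t 9.60 th 2.142 r 0.0597 z-exp 0.0000 Ft -7.13 Fr 2.01 Fz 0.85
static th,Ft,Fr,Fz [ 2.147 -6.209  2.613 -0.266]
[1, 0.02, -0.06, -0.01, 0, 0, 0], [1, 0.05, -0.11, -0.02, 0, 0, 0], [1, 0.07, -0.17, -0.02, 0, 0, 0], [1, 0.09, -0.22, -0.03, 0, 0, 0], [1, 0.10, -0.28, -0.04, 0, 0, 0], [1, 0.12, -0.34, -0.05, 0, 0, 0], [1, 0.14, -0.40, -0.06, 0, 0, 0], [1, 0.15, -0.46, -0.06, 0, 0, 0],
```

Request:
carry_out:
  deltas:
    - [1,0.02,-0.06,-0.01,0,0,0]
    - [1,0.05,-0.11,-0.02,0,0,0]
    - [1,0.07,-0.17,-0.02,0,0,0]
    - [1,0.09,-0.22,-0.03,0,0,0]
    - [1,0.1,-0.28,-0.04,0,0,0]
    - [1,0.12,-0.34,-0.05,0,0,0]
    - [1,0.14,-0.4,-0.06,0,0,0]
    - [1,0.15,-0.46,-0.06,0,0,0]

```text
time: 10.65
position: [0.5626, 0.1674, 0.2738]
tool_rot: [1.0, -0.0, -0.002, 0.003]
ft_force: [0.6, -6.9, -0.2]
grip_width: 0.0221
```

```bash
python3 - <<'E'
from arc import *
stat()
rows(pt(2.4),2.4+np.arange(1,9)*.025)
E
```

```text
t 10.65 th 2.349 r 0.0597 z-exp 0.0001 Ft -6.48 Fr 2.37 Fz -0.25
static th,Ft,Fr,Fz [ 2.353 -5.528  2.244 -1.027]
[1, 0.01, -0.06, -0.01, 0, 0, 0], [1, 0.02, -0.12, -0.02, 0, 0, 0], [1, 0.03, -0.18, -0.02, 0, 0, 0], [1, 0.04, -0.24, -0.03, 0, 0, 0], [1, 0.05, -0.30, -0.04, 0, 0, 0], [1, 0.05, -0.36, -0.05, 0, 0, 0], [1, 0.05, -0.42, -0.06, 0, 0, 0], [1, 0.06, -0.48, -0.06, 0, 0, 0],
```

Request:
carry_out:
  deltas:
    - [1,0.01,-0.06,-0.01,0,0,0]
    - [1,0.02,-0.12,-0.02,0,0,0]
    - [1,0.03,-0.18,-0.02,0,0,0]
    - [1,0.04,-0.24,-0.03,0,0,0]
    - [1,0.05,-0.3,-0.04,0,0,0]
    - [1,0.05,-0.36,-0.05,0,0,0]
    - [1,0.05,-0.42,-0.06,0,0,0]
    - [1,0.06,-0.48,-0.06,0,0,0]

```text
time: 11.7
position: [0.5647, 0.1795, 0.2755]
tool_rot: [1.0, -0.0, -0.001, 0.003]
ft_force: [1.2, -6.4, -0.3]
grip_width: 0.0219
```

```bash
python3 - <<'E'
from arc import *
stat()
rows(pt(2.6),2.6+np.arange(1,9)*.025)
E
```

```text
t 11.70 th 2.554 r 0.0598 z-exp 0.0000 Ft -6.29 Fr 1.59 Fz -0.27
static th,Ft,Fr,Fz [ 2.558 -6.033  1.898 -0.811]
[1, 0.00, -0.06, -0.01, 0, 0, 0], [1, -0.00, -0.12, -0.02, 0, 0, 0], [1, -0.00, -0.18, -0.02, 0, 0, 0], [1, -0.01, -0.24, -0.03, 0, 0, 0], [1, -0.01, -0.30, -0.04, 0, 0, 0], [1, -0.02, -0.36, -0.05, 0, 0, 0], [1, -0.03, -0.42, -0.06, 0, 0, 0], [1, -0.04, -0.48, -0.06, 0, 0, 0],
```

Request:
carry_out:
  deltas:
    - [1,0,-0.06,-0.01,0,0,0]
    - [1,0,-0.12,-0.02,0,0,0]
    - [1,0,-0.18,-0.02,0,0,0]
    - [1,-0.01,-0.24,-0.03,0,0,0]
    - [1,-0.01,-0.3,-0.04,0,0,0]
    - [1,-0.02,-0.36,-0.05,0,0,0]
    - [1,-0.03,-0.42,-0.06,0,0,0]
    - [1,-0.04,-0.48,-0.06,0,0,0]

```text
time: 12.75
position: [0.5643, 0.1916, 0.2772]
tool_rot: [1.0, -0.0, -0.0, 0.003]
ft_force: [2.5, -6.8, 0.3]
grip_width: 0.0216
```

```bash
python3 - <<'E'
from arc import *
stat()
rows(pt(2.8),2.8+np.arange(1,9)*.025)
E
```

```text
t 12.75 th 2.757 r 0.0599 z-exp 0.0001 Ft -7.04 Fr 1.52 Fz 0.25
static th,Ft,Fr,Fz [ 2.761 -5.764  1.722 -0.858]
[1, -0.01, -0.06, -0.01, 0, 0, 0], [1, -0.02, -0.12, -0.02, 0, 0, 0], [1, -0.04, -0.18, -0.02, 0, 0, 0], [1, -0.06, -0.23, -0.03, 0, 0, 0], [1, -0.07, -0.29, -0.04, 0, 0, 0], [1, -0.09, -0.35, -0.05, 0, 0, 0], [1, -0.11, -0.40, -0.06, 0, 0, 0], [1, -0.13, -0.46, -0.06, 0, 0, 0],
```

Request:
carry_out:
  deltas:
    - [1,-0.01,-0.06,-0.01,0,0,0]
    - [1,-0.02,-0.12,-0.02,0,0,0]
    - [1,-0.04,-0.18,-0.02,0,0,0]
    - [1,-0.06,-0.23,-0.03,0,0,0]
    - [1,-0.07,-0.29,-0.04,0,0,0]
    - [1,-0.09,-0.35,-0.05,0,0,0]
    - [1,-0.11,-0.4,-0.06,0,0,0]
    - [1,-0.13,-0.46,-0.06,0,0,0]

```text
time: 13.8
position: [0.5616, 0.2033, 0.2787]
tool_rot: [1.0, -0.0, 0.0, 0.003]
ft_force: [4.1, -5.0, -1.0]
grip_width: 0.0218
```

```bash
python3 - <<'E'
from arc import *
stat()
rows(pt(3.0),3.0+np.arange(1,7)*.025)
E
```

```text
t 13.80 th 2.958 r 0.0600 z-exp 0.0001 Ft -6.13 Fr 2.21 Fz -1.03
static th,Ft,Fr,Fz [ 2.962 -6.063  1.225 -1.123]
[1, -0.02, -0.06, -0.01, 0, 0, 0], [1, -0.05, -0.11, -0.02, 0, 0, 0], [1, -0.07, -0.16, -0.02, 0, 0, 0], [1, -0.10, -0.22, -0.03, 0, 0, 0], [1, -0.13, -0.27, -0.04, 0, 0, 0], [1, -0.16, -0.32, -0.05, 0, 0, 0],
```

Request:
carry_out:
  deltas:
    - [1,-0.02,-0.06,-0.01,0,0,0]
    - [1,-0.05,-0.11,-0.02,0,0,0]
    - [1,-0.07,-0.16,-0.02,0,0,0]
    - [1,-0.1,-0.22,-0.03,0,0,0]
    - [1,-0.13,-0.27,-0.04,0,0,0]
    - [1,-0.16,-0.32,-0.05,0,0,0]

```text
time: 14.65
position: [0.558, 0.2116, 0.28]
tool_rot: [1.0, -0.0, 0.001, 0.002]
ft_force: [4.9, -4.6, -1.9]
grip_width: 0.0219
```

```bash
python3 - <<'E'
from arc import *
stat()
rows(pt(3.15),3.15+np.arange(1,7)*.025)
E
```

```text
t 14.65 th 3.109 r 0.0601 z-exp 0.0001 Ft -6.32 Fr 2.13 Fz -1.88
static th,Ft,Fr,Fz [ 3.114 -5.708  1.585 -1.544]
[1, -0.03, -0.05, -0.01, 0, 0, 0], [1, -0.06, -0.10, -0.02, 0, 0, 0], [1, -0.10, -0.15, -0.02, 0, 0, 0], [1, -0.13, -0.20, -0.03, 0, 0, 0], [1, -0.17, -0.25, -0.04, 0, 0, 0], [1, -0.21, -0.30, -0.05, 0, 0, 0],
```

Request:
carry_out:
  deltas:
    - [1,-0.03,-0.05,-0.01,0,0,0]
    - [1,-0.06,-0.1,-0.02,0,0,0]
    - [1,-0.1,-0.15,-0.02,0,0,0]
    - [1,-0.13,-0.2,-0.03,0,0,0]
    - [1,-0.17,-0.25,-0.04,0,0,0]
    - [1,-0.21,-0.3,-0.05,0,0,0]

```text
time: 15.5
position: [0.5531, 0.2195, 0.2812]
tool_rot: [1.0, -0.0, 0.001, 0.002]
ft_force: [4.8, -4.0, -3.6]
grip_width: 0.0224
```

```bash
python3 - <<'E'
from arc import *
stat()
rows(pt(3.3),3.3+np.arange(1,7)*.025)
E
```

```text
t 15.50 th 3.263 r 0.0602 z-exp 0.0001 Ft -6.10 Fr 1.39 Fz -3.59
static th,Ft,Fr,Fz [ 3.268 -6.14   2.202 -2.444]
[1, -0.04, -0.05, -0.01, 0, 0, 0], [1, -0.08, -0.09, -0.02, 0, 0, 0], [1, -0.12, -0.14, -0.02, 0, 0, 0], [1, -0.16, -0.18, -0.03, 0, 0, 0], [1, -0.20, -0.22, -0.04, 0, 0, 0], [1, -0.25, -0.26, -0.05, 0, 0, 0],
```

Request:
carry_out:
  deltas:
    - [1,-0.04,-0.05,-0.01,0,0,0]
    - [1,-0.08,-0.09,-0.02,0,0,0]
    - [1,-0.12,-0.14,-0.02,0,0,0]
    - [1,-0.16,-0.18,-0.03,0,0,0]
    - [1,-0.2,-0.22,-0.03,0,0,0]
    - [1,-0.25,-0.26,-0.04,0,0,0]

```text
time: 16.35
position: [0.5474, 0.2261, 0.2824]
tool_rot: [1.0, -0.0, 0.002, 0.002]
ft_force: [6.0, -3.7, -3.6]
grip_width: 0.022
```

```bash
python3 - <<'E'
from arc import *
stat()
rows(pt(3.45),3.45+np.arange(1,7)*.025)
E
```

```text
t 16.35 th 3.409 r 0.0602 z-exp 0.0001 Ft -6.88 Fr 1.59 Fz -3.56
static th,Ft,Fr,Fz [ 3.414 -6.453  1.945 -2.087]
[1, -0.04, -0.04, -0.01, 0, 0, 0], [1, -0.09, -0.08, -0.02, 0, 0, 0], [1, -0.14, -0.12, -0.02, 0, 0, 0], [1, -0.19, -0.15, -0.03, 0, 0, 0], [1, -0.23, -0.19, -0.04, 0, 0, 0], [1, -0.28, -0.22, -0.05, 0, 0, 0],
```

Request:
carry_out:
  deltas:
    - [1,-0.04,-0.04,-0.01,0,0,0]
    - [1,-0.09,-0.08,-0.02,0,0,0]
    - [1,-0.14,-0.12,-0.02,0,0,0]
    - [1,-0.19,-0.15,-0.03,0,0,0]

```text
time: 17.0
position: [0.543, 0.2301, 0.2832]
tool_rot: [1.0, -0.0, 0.002, 0.002]
ft_force: [7.3, -3.1, -4.1]
grip_width: 0.0214
```

```bash
python3 - <<'E'
from arc import *
stat(8)
rows(pt(3.55),3.55+np.arange(1,7)*.025)
E
```

```text
t 17.00 th 3.506 r 0.0603 z-exp 0.0001 Ft -7.60 Fr 2.22 Fz -4.05
static th,Ft,Fr,Fz [ 3.51  -7.005  1.767 -2.801]
[1, -0.05, -0.04, -0.01, 0, 0, 0], [1, -0.10, -0.07, -0.02, 0, 0, 0], [1, -0.15, -0.10, -0.02, 0, 0, 0], [1, -0.20, -0.13, -0.03, 0, 0, 0], [1, -0.25, -0.16, -0.04, 0, 0, 0], [1, -0.30, -0.19, -0.05, 0, 0, 0],
```

Torque is rising from about 3.4 rad on. Another small step.

Request:
carry_out:
  deltas:
    - [1,-0.05,-0.04,-0.01,0,0,0]
    - [1,-0.1,-0.07,-0.01,0,0,0]
    - [1,-0.15,-0.1,-0.01,0,0,0]
    - [1,-0.2,-0.13,-0.02,0,0,0]

```text
time: 17.8
position: [0.5386, 0.2334, 0.2839]
tool_rot: [1.0, -0.0, 0.003, 0.001]
ft_force: [8.0, -3.0, -3.5]
grip_width: 0.022
```

```bash
python3 - <<'E'
from arc import *
stat(10)
cur=pt(3.55)+np.array([-.2,.13,.02])*.025
rows(cur,3.65+np.arange(1,7)*.025)
E
```

```text
t 17.80 th 3.599 r 0.0603 z-exp 0.0001 Ft -8.33 Fr 1.99 Fz -3.46
static th,Ft,Fr,Fz [ 3.603 -7.694  1.878 -2.629]
[1, -0.05, -0.03, -0.02, 0, 0, 0], [1, -0.10, -0.06, -0.03, 0, 0, 0], [1, -0.16, -0.09, -0.04, 0, 0, 0], [1, -0.21, -0.12, -0.04, 0, 0, 0], [1, -0.27, -0.14, -0.05, 0, 0, 0], [1, -0.32, -0.16, -0.06, 0, 0, 0],
```

Request:
carry_out:
  deltas:
    - [1,-0.05,-0.03,-0.01,0,0,0]
    - [1,-0.1,-0.06,-0.02,0,0,0]
    - [1,-0.16,-0.09,-0.02,0,0,0]

```text
time: 18.6
position: [0.5349, 0.2358, 0.2844]
tool_rot: [1.0, -0.0, 0.003, 0.001]
ft_force: [8.0, -2.9, -2.1]
grip_width: 0.0219
```

```bash
python3 - <<'E'
from arc import *
stat(12);print(get_obs()['position'])
E
```

```text
t 18.60 th 3.671 r 0.0604 z-exp 0.0001 Ft -8.37 Fr 1.44 Fz -2.06
static th,Ft,Fr,Fz [ 3.675 -7.911  1.841 -2.526]
[0.53463917 0.23592179 0.28445597]
```

Pull is estimated at about 17–18 N from both torque and angle. Unloading the hand before opening.

Request:
carry_out:
  deltas:
    - [1,0.05,0.03,0.01,0,0,0]
    - [1,0.09,0.05,0.02,0,0,0]
    - [1,0.09,0.05,0.02,0,0,0]

```text
time: 19.5
position: [0.5348, 0.2359, 0.2843]
tool_rot: [1.0, -0.0, 0.001, 0.0]
ft_force: [4.2, 0.3, 3.0]
grip_width: 0.0221
```

```bash
python3 - <<'E'
from arc import *
stat(4);print(get_obs()['position'])
E
```

```text
t 19.50 th 3.674 r 0.0604 z-exp -0.0001 Ft -3.45 Fr 2.34 Fz 2.99
static th,Ft,Fr,Fz [ 3.674 -4.291  1.632  3.499]
[0.53475371 0.23589464 0.28430661]
```

Request:
carry_out:
  deltas:
    - [1,0.06,0,-0.03,0,0,0]
    - [0.3,0.06,0,-0.03,0,0,0]
    - [0,0.06,0,-0.03,0,0,0]
    - [0,0.06,0,-0.03,0,0,0]
    - [-0.3,0.06,0,-0.03,0,0,0]
    - [-0.3,0.06,0,-0.03,0,0,0]
    - [-0.3,0.06,0,-0.03,0,0,0]
    - [-0.3,0.06,0,-0.03,0,0,0]

```text
time: 20.5
position: [0.5352, 0.236, 0.2842]
tool_rot: [1.0, -0.0, -0.0, 0.0]
ft_force: [-0.0, -0.1, 0.1]
grip_width: 0.056
```

```bash
python3 - <<'E'
from d import *
o=get_obs();print(o['position'],o['ft_force'],o['grip_width'])
E
```

```text
[0.53523234 0.23603476 0.28424534] [-0.04198989 -0.11495896  0.10028998] 0.056048899157631185
```

Free of contact. Rising straight up and clear, then looking at the wheel.

Request:
carry_out:
  deltas:
    - [-0.3,0,0,-0.5,0,0,0]
    - [-0.3,0,0,-1.2,0,0,0]
    - [-0.3,0,0,-2,0,0,0]
    - [-0.3,0,0,-3,0,0,0]
    - [0,0,1.5,-3,0,0,0]
    - [1,-0.5,3.2,-3,0,0,0]
    - [1,-0.8,5,-3,0,0,0]
    - [1,-1.2,6.8,-3,0,0,0]

```text
time: 21.3
position: [0.5052, 0.0647, 0.3605]
tool_rot: [1.0, 0.0, 0.001, 0.0]
ft_force: [1.1, -0.2, 0.5]
grip_width: 0.0324
```

Request:
carry_out:
  deltas:
    - [1,-0.2,1.7,0,0,0,0]
    - [1,-0.4,3.4,0,0,0,0]
    - [1,-0.6,5.1,0,0,0,0]
    - [1,-0.8,6.8,0,0,0,0]
    - [1,-1.2,8.5,0,0,0,0]
    - [1,-1.2,10.2,0,0,0,0]
    - [1,-1.2,10.2,0,0,0,0]
    - [1,-1.2,10.2,0,0,0,0]

```text
time: 22.1
position: [0.4753, -0.1898, 0.36]
tool_rot: [1.0, -0.001, 0.0, -0.0]
ft_force: [-1.2, 0.3, -2.2]
grip_width: 0.0005
```

```bash
python3 - <<'E'
from loc import *
from d import delta
o=get_obs();print(o['position'],o['ft_force'],o['grip_width'])
p,d=snap('top','t4');p=p[130:260,120:380,::-1];cv2.imwrite('pics/t4z.png',cv2.resize(p,None,fx=3,fy=3,interpolation=2))
b=(140,250,125,230);P=cloud('top',d,*b);q=cv2.imread('pics/t4.png')[b[0]:b[1],b[2]:b[3]].astype(int)
m=(q[...,2]>150)&(q[...,2]-q[...,0]>90)&(q[...,2]-q[...,1]>60);print('orange',P[m].mean(0))
p,d=snap('side','s4')
# button from dark disc
d0=np.load('pics/top0d.npy');im=cv2.imread('pics/top0.png').astype(int).sum(-1)
b=(198,232,314,348);m=(im[b[0]:b[1],b[2]:b[3]]<205);m[:7]=0
m=m.astype(np.uint8);n,l,s,c=cv2.connectedComponentsWithStats(m);k=1+s[1:,4].argmax();print(s[k],c[k]+[b[2],b[0]]);r=c[k][::-1]+[b[0],b[2]];t=onz('top',r[0],r[1],.068);print(t)
g=cv2.cvtColor(cv2.imread('pics/side0.png')[240:300,258:325],cv2.COLOR_BGR2RGB)
cv2.imwrite('pics/b0.png',cv2.resize(g[:,:,::-1],None,fx=8,fy=8,interpolation=2))
print(delta([t[0],t[1],.2]))
E
```

```text
[ 0.47526893 -0.18982281  0.35996284] [-1.18772636  0.2646014  -2.22594198] 0.00048136608875370984
orange [0.53447923 0.23520569 0.31737432]
[ 11  12  14  12 135] [331.3037037  215.44444444]
[ 0.47086391 -0.21237126  0.068     ]
(array([-0.18,  0.97,  6.39]), array([-0.02, -0.02,  0.03]))
```

View pics/t4z.png

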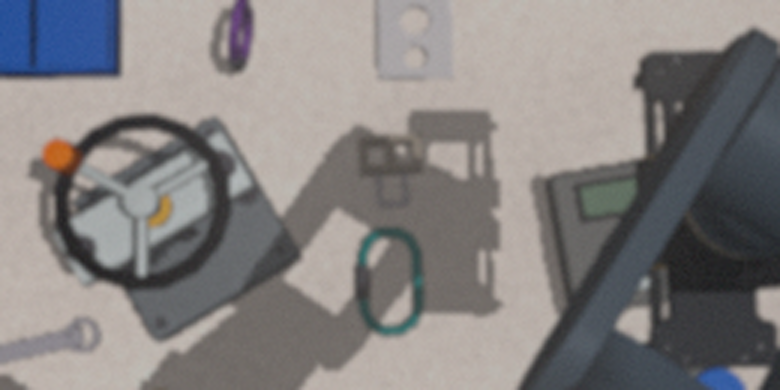

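View pics/b0.png

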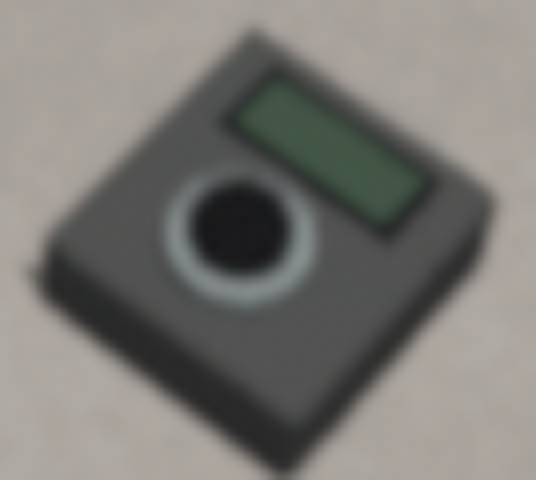

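View pics/s4.png

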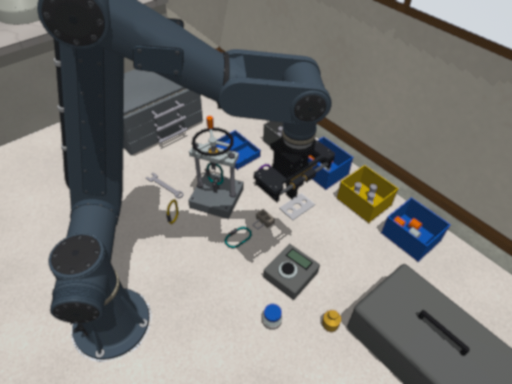

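```bash
python3 - <<'E'
from d import *
print(onz('side',240+228/8-.5,258+240/8-.5,.068)); print(delta([.4705,-.212,.1]))
E
```

```text
[ 0.46885133 -0.21416207  0.068     ]
(array([-0.2 ,  0.96, 10.39]), array([-0.02, -0.02,  0.03]))
```

Request:
carry_out:
  deltas:
    - [1,-0.1,0.5,1,0,0,0]
    - [1,-0.2,0.9,2.5,0,0,0]
    - [1,-0.21,0.95,4,0,0,0]
    - [1,-0.21,0.95,6,0,0,0]
    - [1,-0.21,0.95,8,0,0,0]
    - [1,-0.21,0.95,9.5,0,0,0]
    - [1,-0.21,0.95,10.3,0,0,0]
    - [1,-0.21,0.95,10.3,0,0,0]

```text
time: 23.0
position: [0.4686, -0.2099, 0.0994]
tool_rot: [1.0, 0.001, -0.003, -0.002]
ft_force: [-0.6, -0.5, 0.1]
grip_width: 0.0004
```

```bash
python3 - <<'E'
from d import *
camera('top')
print(delta([.470,-.213,.069]),get_obs()['position'],get_obs()['ft_force'])
p,d=snap('side','s5');p=p[200:300,240:340,::-1];cv2.imwrite('pics/s5z.png',cv2.resize(p,None,fx=5,fy=5,interpolation=2))
E
```

```text
(array([0.01, 0.08, 1.29]), array([-0.11,  0.13,  0.12])) [ 0.4698749  -0.21100758  0.10114606] [0.3891644  0.09667182 0.25631478]
```

View pics/s5z.png

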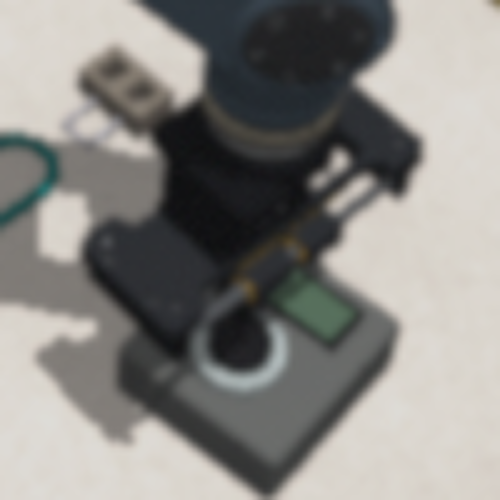

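The fingertips are over the button. Pressing straight down.

Request:
carry_out:
  deltas:
    - [1,0,0.08,0.6,0,0,0]
    - [1,0,0.08,1.1,0,0,0]
    - [1,0,0.08,1.3,0,0,0]
    - [1,0,0.08,1.4,0,0,0]
    - [1,0,0.08,1.5,0,0,0]
    - [1,0,0.08,1.5,0,0,0]

```text
time: 23.7
position: [0.4708, -0.2148, 0.0663]
tool_rot: [1.0, -0.0, 0.001, 0.0]
ft_force: [-0.5, 2.8, 11.8]
grip_width: 0.0005
```

```bash
python3 - <<'E'
from d import *
for i in range(4):
    p,d=camera('side');o=get_obs();print(o['position'],o['ft_force'],o['moment'])
cv2.imwrite('pics/s6.png',cv2.resize(p[200:300,240:340,::-1],None,fx=5,fy=5,interpolation=2))
E
```

```text
[ 0.47077281 -0.21482237  0.0662675 ] [-0.78737843  2.66079076 12.70101902] [ 0.35677854  0.20849408 -0.01919146]
[ 0.47078389 -0.21483973  0.06627717] [-0.92238036  2.28541581 12.73143229] [0.37028754 0.16377393 0.05248016]
[ 0.47076945 -0.21482942  0.06627716] [-1.0443273   2.19033969 11.48123122] [0.32129243 0.15980874 0.01255843]
[ 0.47078757 -0.21478157  0.06625714] [-0.72761647  1.67757203 13.4389446 ] [0.35227305 0.13048575 0.0060338 ]
```

View pics/s6.png

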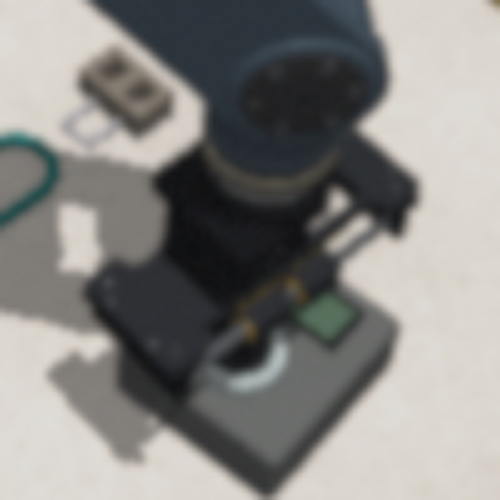

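```bash
python3 - <<'E'
from d import *
def proj(n,X):
    i=camera_info(n);K=i['mtx'];R=Rot.from_quat(i['rotation']);c=R.inv().apply(np.array(X)-i['origin']);q=K@c;return q[:2]/q[2]
o=get_obs()
for dx,dy in((0,0),(.02,0),(-.02,0),(0,.02),(0,-.02)):
    for b in ([.4708,-.2148,.0662],[.470,-.213,.068]):
        q=proj('side',np.array(b)+[dx,dy,0]); print((q-[240,200])*5,end=' ')
    print()
p0=cv2.imread('pics/side0.png')[200:300,240:340];cv2.imwrite('pics/s0b.png',cv2.resize(p0,None,fx=5,fy=5,interpolation=2))
E
```

```text
[240.43972816 340.54912368] [237.56864812 337.60578564] 
[265.10073611 321.92723109] [262.26532889 318.99322655] 
[215.42391047 359.43893836] [212.51642077 356.48630106] 
[217.21497353 318.08306106] [214.35283909 315.14972619] 
[264.04806757 363.38624037] [261.16813575 360.4329676 ]
```

View pics/s0b.png

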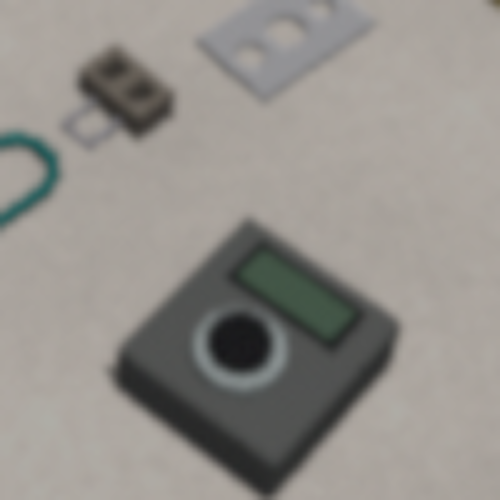

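The fingertips project onto the button centre at about (240,341), so this looks like the button itself. I'll press on in small steps, watching the force.

Request:
carry_out:
  deltas:
    - [1,0,0,0.04,0,0,0]
    - [1,0,0,0.08,0,0,0]
    - [1,0,0,0.08,0,0,0]

```text
time: 24.2
position: [0.4708, -0.2148, 0.066]
tool_rot: [1.0, 0.0, 0.001, 0.001]
ft_force: [-3.8, 3.7, 25.7]
grip_width: 0.0004
```

Force rises with almost no travel: a hard contact at z = 0.066, probably the collar edge on the -y side. I'm backing off and refining the button centre.

Request:
carry_out:
  deltas:
    - [1,0,0,-0.2,0,0,0]
    - [1,0,0,-0.5,0,0,0]
    - [1,0,0,-0.5,0,0,0]

```text
time: 24.5
position: [0.4706, -0.2151, 0.0759]
tool_rot: [1.0, 0.0, 0.001, 0.001]
ft_force: [-0.4, -0.0, -0.7]
grip_width: 0.0004
```

```bash
python3 - <<'E'
from loc import *
for n,b in(('top',(198,234,312,350)),('side',(250,288,270,308))):
    im=cv2.imread('pics/%s0.png'%n)[b[0]:b[1],b[2]:b[3]].astype(int).sum(-1)
    print(n)
    for nm,m in(('dark<205',im<205),('dark<180',im<190),('bright>300',im>300)):
        m=m.astype(np.uint8)
        N,l,s,c=cv2.connectedComponentsWithStats(m,connectivity=8);cen=np.array([im.shape[1]/2,im.shape[0]/2])
        k=1+np.argmin([np.hypot(*(c[j]-cen)) if s[j,4]>30 else 99 for j in range(1,N)])
        cnt=cv2.findContours((l==k).astype(np.uint8),0,1)[0]
        e=cv2.fitEllipse(cnt[0]);q=np.array(e[0])+[b[2],b[0]]
        print(nm,s[k],np.array(e[1]).round(1),q.round(2),onz(n,q[1],q[0],.068).round(4),onz(n,q[1],q[0],.064).round(4))
o=get_obs();print(o['position'],o['ft_force'])
E
```

```text
top
dark<205 [ 13  12  14  12 135] [11.4 13.1] [331.31 215.45] [ 0.4709 -0.2124  0.068 ] [ 0.4711 -0.2131  0.064 ]
dark<180 [ 13  12  13  12 129] [11.5 12.4] [331.12 215.35] [ 0.4711 -0.2119  0.068 ] [ 0.4714 -0.2126  0.064 ]
bright>300 [  9   7  22  22 191] [20.5 20.9] [331.37 215.66] [ 0.4703 -0.2125  0.068 ] [ 0.4705 -0.2132  0.064 ]
side
dark<205 [ 12  12  12  12 112] [10.8 11.4] [287.59 267.97] [ 0.4691 -0.2143  0.068 ] [ 0.4711 -0.2126  0.064 ]
dark<180 [ 12  13  12  11 108] [10.5 11.3] [287.48 268.04] [ 0.4687 -0.2142  0.068 ] [ 0.4706 -0.2126  0.064 ]
bright>300 [  8  12  20  16 105] [15.2 17.8] [287.66 268.92] [ 0.4671 -0.2167  0.068 ] [ 0.469  -0.2151  0.064 ]
[ 0.47055291 -0.2151447   0.07586252] [-0.42894618 -0.00848904 -0.69939963]
```

Request:
carry_out:
  deltas:
    - [1,0,-0.09,0,0,0,0]
    - [1,0,-0.09,0.2,0,0,0]
    - [1,0,-0.09,0.35,0,0,0]
    - [1,0,-0.09,0.45,0,0,0]
    - [1,0,-0.09,0.45,0,0,0]

```text
time: 25.0
position: [0.4701, -0.2123, 0.066]
tool_rot: [1.0, 0.0, 0.0, 0.0]
ft_force: [-4.5, 3.9, 26.2]
grip_width: 0.0002
```

```bash
python3 - <<'E'
from d import *
for i in range(3):
    camera('top');o=get_obs();print(o['position'],o['ft_force'],o['moment'])
E
```

```text
[ 0.47007373 -0.21225302  0.06599485] [-3.45746275  3.62401056 26.9255911 ] [ 0.52028012  0.75834493 -0.05640527]
[ 0.470065   -0.21223455  0.06598482] [-3.95469196  3.47244026 27.67432078] [ 0.52344268  0.71501824 -0.02778915]
[ 0.47011069 -0.21225078  0.0660135 ] [-3.05692069  3.45245602 27.18909746] [0.5127669  0.73756804 0.01470787]
```

Request:
carry_out:
  deltas:
    - [1,0,0,-0.1,0,0,0]
    - [1,0,0,-0.22,0,0,0]
    - [1,0,0,-0.22,0,0,0]

```text
time: 25.45
position: [0.47, -0.2122, 0.069]
tool_rot: [1.0, -0.0, -0.0, -0.0]
ft_force: [-0.2, 0.3, 3.4]
grip_width: 0.0007
```

```bash
python3 - <<'E'
from loc import *
for i in range(3):
    camera('top');o=get_obs();print(o['position'],o['ft_force'])
d=np.load('pics/top0d.npy');P=cloud('top',d,195,240,300,360)
im=cv2.imread('pics/top0.png')[195:240,300:360].astype(int).sum(-1)
rr=np.hypot(P[...,0]-.4708,P[...,1]+.2125)
for a,b in((0,.008),(.008,.015),(.015,.018),(.018,.022),(.022,.026),(.026,.03),(.032,.04)):
    m=(rr>=a)&(rr<b)&(P[...,2]<.2);print(a,b,m.sum(),np.median(P[m][:,2]).round(4),P[m][:,2].mean().round(4),im[m].mean())
print(np.median(cloud('top',d,240,252,310,345)[...,2]))
d=np.load('pics/side0d.npy');P=cloud('side',d,250,290,265,310);rr=np.hypot(P[...,0]-.4708,P[...,1]+.2125)
for a,b in((0,.008),(.008,.015),(.015,.018),(.018,.022),(.022,.026),(.026,.03),(.032,.04)):
    m=(rr>=a)&(rr<b)&(P[...,2]<.2);print(a,b,m.sum(),np.median(P[m][:,2]).round(4))
E
```

```text
[ 0.47001471 -0.21223445  0.0687842 ] [0.76776415 1.12791109 3.53868681]
[ 0.47001448 -0.21224431  0.06866096] [0.37953168 0.95334915 3.7917434 ]
[ 0.46997992 -0.21222334  0.06858947] [0.21941637 1.53964963 3.70168234]
0 0.008 29 0.0721 0.0718 166.89655172413794
0.008 0.015 72 0.0728 0.0725 163.06944444444446
0.015 0.018 47 0.0725 0.0728 192.4468085106383
0.018 0.022 68 0.0661 0.0666 313.9117647058824
0.022 0.026 86 0.0627 0.0625 389.5348837209302
0.026 0.03 97 0.0556 0.0557 300.3917525773196
0.032 0.04 254 0.0503 0.0504 252.92125984251967
0.000537891591277817
0 0.008 20 0.0724
0.008 0.015 51 0.0727
0.015 0.018 26 0.0724
0.018 0.022 52 0.0681
0.022 0.026 62 0.0627
0.026 0.03 75 0.057
0.032 0.04 181 0.0501
```

At z = 0.0686 there's a spring force of 3.7 N, and both cameras put the button top at 0.072 with the collar at 0.0625. The stop at 0.066 was therefore the button bottoming after 6 mm of travel, so it was fully pressed. Releasing and moving clear.

Request:
carry_out:
  deltas:
    - [1,0,0,-0.3,0,0,0]
    - [1,0,0,-0.8,0,0,0]
    - [1,0,0,-2,0,0,0]
    - [1,0,0,-3.5,0,0,0]
    - [1,0,0,-5,0,0,0]
    - [1,0,0,-6.5,0,0,0]
    - [1,0,0,-6.5,0,0,0]
    - [1,0,0,-6.5,0,0,0]

```text
time: 26.4
position: [0.4701, -0.2127, 0.2328]
tool_rot: [1.0, -0.0, 0.001, 0.001]
ft_force: [-0.1, 0.2, 0.3]
grip_width: 0.0005
```

Request:
carry_out:
  deltas:
    - [1,-0.5,1,0,0,0,0]
    - [1,-1,2,0,0,0,0]
    - [1,-1.5,3.5,0,0,0,0]
    - [1,-2,5,0,0,0,0]
    - [1,-2,6.5,0,0,0,0]
    - [1,-2,8,0,0,0,0]
    - [1,-2,8,0,0,0,0]
    - [1,-2,8,0,0,0,0]

```text
time: 27.2
position: [0.4188, -0.412, 0.2293]
tool_rot: [1.0, -0.001, -0.001, -0.002]
ft_force: [0.5, 0.4, 0.8]
grip_width: 0.0003
```

```bash
python3 - <<'E'
from loc import *
o=get_obs();print(o['time'],o['position'],o['ft_force'])
p,d=snap('top','t9');P=cloud('top',d,195,240,300,360);rr=np.hypot(P[...,0]-.4708,P[...,1]+.2125);print('button z',np.median(P[rr<.012][:,2]))
b=(140,250,125,230);P=cloud('top',d,*b);q=cv2.imread('pics/t9.png')[b[0]:b[1],b[2]:b[3]].astype(int)
m=(q[...,2]>150)&(q[...,2]-q[...,0]>90)&(q[...,2]-q[...,1]>60);print('orange',P[m].mean(0))
snap('side','s9')
E
```

```text
27.2 [ 0.41878966 -0.41199509  0.22932281] [0.504763   0.39005291 0.79105184]
button z 0.07259120204589253
orange [0.53460388 0.23533778 0.31723123]
```

View pics/t9.png

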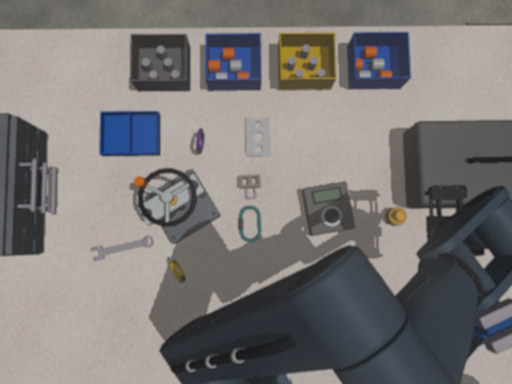

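View pics/s9.png

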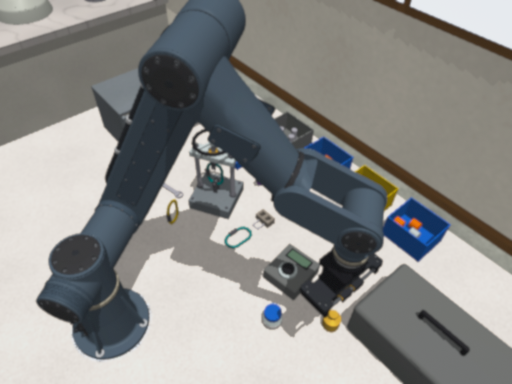

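Nothing has moved: wheel crank at (140,182) where I left it, button back up at 0.0726, loose items in their places. Settling, then handing in.

Request:
carry_out:
  deltas:
    - [1,0,0,0,0,0,0]
    - [1,0,0,0,0,0,0]
    - [1,0,0,0,0,0,0]

```text
time: 27.6
position: [0.4203, -0.4117, 0.2317]
tool_rot: [1.0, 0.001, -0.0, 0.0]
ft_force: [0.1, 0.3, 0.3]
grip_width: 0.0006
```

```bash
python3 -c "
from rig import *
print(get_obs()['ft_force']);print(hand_in())"
```

```text
[0.14453815 0.33320362 0.27608766]
the job is handed in; nothing more can be done
None
```

I wound the wheel to about 3.67 rad. The force at the crank began to climb near 3.36 rad. From that I estimate the carabiner is pulled with about 17–18 N, though I never measured the pull directly. I then let go of the wheel, pressed the black button fully down, released it, moved clear and handed the job in at about 27.6 s.

- **Last checks:** the crank handle is still where I left it, to within 0.2 mm. The button is back up at z = 0.0726 m, and the wrist force is about zero. In the final pictures the loose items I could see had not moved. The arm hid the grease jar from the top camera, but the side camera shows it in place.
- **Disagreement on button height:** both cameras and the contact force put the button top at about 72 mm, against the stated 68 mm. On the first press I therefore mistook the button's end stop at z = 0.066 m for the collar. I backed off and pressed a second time, with up to about 27 N on the stop. I read this as the full 6 mm of travel, because there was still 3.7 N of spring force at z = 0.0686 m.

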